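# Bolt the lid of a clock movement's transit case

## Robot

A 7-joint arm with a two-finger parallel gripper is mounted at the origin on the work surface. World frame = base frame: x ahead of the robot, y to its left, z up, the work surface at z = 0. Lengths are in mm, angles in rad, forces in N, time in s.
With the tool pointing down it reaches from about 425 to 975 mm from the base axis. Payload 16.7 kg.
Tool frame: the origin (TCP) lies at the very end of the fingers, on their centre line; the grasp point (between the pads) lies 19 mm behind it; z points along the fingers, y is the direction in which the jaws open and shut (so a half turn about z gives the same grasp; the last joint's range is limited). The gripper opens to 85 mm and grips with 20 to 120 N. Pads are 22 mm wide; open, the fingers measure 114 mm over their backs; the gripper's body (76 mm by 85 mm) begins 54 mm behind the grasp point. The pads swing forward as they close: fully open they stand 13 mm farther back than shut.
Start: joints at [-1.363, 0.426, 0.074, 1.606, -0.034, 1.111, -0.067], TCP at [235.765, 632.448, 231.302] pointing down, gripper open.
Joint ranges: [-2.85, 2.85], [-0.5, 2.14], [-1.23, 1.37], [0.21, 2.46], [-1.02, 4.16], [0.16, 2.05], [-2.73, 2.73]. Speed limits (rad/s): [1.89, 1.89, 2.39, 2.39, 3.01, 3.01, 3.01].

## Interface

Orientations are given as a rotation vector (axis times angle).
In Python, from cell import * gives the robot as it stands.
- The arm moves only by the tool apply_moves, never from a script. Its argument "motion" is one flat list of numbers, 7 for each row, row after row: the opening in per cent of the stroke, from 0 (shut) to 100 (fully open), then the shift along the tool's x, y, z as a fraction of full scale, then the turn, a rotation vector about the tool's x, y, z as a fraction of full scale. A call has 1 to 10 rows; each row is the pose to reach, as a shift and turn from the pose measured when the call began, along the tool's axes at that moment, turning the shorter way round; what a row does not reach only later rows make up. Full scale, the value 1, is 0.3 m for a shift and 2 pi rad for a turn. A row lasts 1/10 s, in which the tool goes at most 50 mm and 8.59 degrees, less where a joint would pass 70% of its speed; a pose out of reach is approached as far as the arm can. A call with a number of a shift or a turn outside -1 to 1 is refused whole. A call with a gripper value outside its range is refused whole. The fingers move at their own pace and stop on an object; "force" is the grip in N (left out, the last holds). Time passes only in rows, so rows that repeat a pose let the fingers close. It gives the time, the measured TCP pose, the force and the opening at its end, in the units of the state.
- read_state(): the state, without advancing time (a new reading comes with each control period).
- grab_frame(name): name is "scene" or "top" or "wrist"; returns a dict with "frame" (400x640x3 uint8, red, green, blue), "range_z" (400x640 float32, mm along the optical axis (not along the pixel's ray), 0 where there is no reading), "fx", "fy", "cx", "cy" (pixels), "camera_from_world" (4x4, takes a point from world to camera coordinates). Camera axes: x right, y down, z forward; pixel columns grow to the right and rows downward; lengths in mm; the calibration is good to about 2 mm. A picture is of the moment at which its call begins.
- hand_in(): hands the job in, once; it reports no verdict.
Trained networks look in a picture, given as the dict that the camera call returned (one of the last four; its "shot" number tells which), for a name from the list of things; names that differ only in an ending like _2 or _b are one class to them, and where a whole thing is asked for, a point or a joint stands for the part that bears it (a point fixed in the world has none). Each returns a list of dicts, best first, with "confidence" (0 to 1); they miss things now and then, are a little off and sometimes report something else, mostly with a low value. They report only what shows in the picture. A call takes as long as a camera call.
- recognise(target, picture): "location" ([column, row] as shares, 0 to 1, of the picture: columns of its width, rows of its height, amid what is visible of it).
The state is a dict: "clock": time; "qpos": joint angles; "dq": joint speeds; "effort": joint torques, N m; "tool_pos": TCP position; "orientation": TCP orientation; "contact_force": force on the tool from outside, world axes, zero at the start; "wrist_torque": the same for the moment, N m; "opening": opening from 0.0 (shut) to 1.0 (fully open).
Only numpy, scipy, OpenCV 4.12 (cv2) and the standard library are available. Lean on these libraries where they do the work, as an engineer would, in place of code of your own. Each camera call takes 0.05 s, during which the arm holds its last target.

## Task

Lock the lid of the wooden transit case: with the handle kept upright, slide the barrel bolt across into the keeper until the handle is at the notch just before the tall brass end lug, then swing the handle down into the notch and press it past the spring clip until it is fully home, and let go. Feel for the lug and the notch gently, do not ram or force the bolt or lean hard on the case, and leave the small things standing on the lid where they are.

Things in the scene. Friction and masses are not known exactly. Their poses are not given: they have to be found in the camera images.
- case: wooden transit case fixed to the bench, 240 (x) by 360 (y) by 90 mm high; origin at the centre of its underside; z up, its front side faces -x. A seam across its flat top at y = -4 mm divides the lid (-y part) from the fixed deck (+y part).
- barrel: steel guide channel of the bolt, on the lid near its front edge, axes parallel to the case's. Origin on the case's top, under the rod axis and the handle's place at bolt = 0. The 12 mm rod lies along y, 14 mm above the top, 16 mm behind the front edge. A front guide wall, 27 mm high, 8 to 14 mm in front of the rod axis, stops the handle from leaning over 0.2 rad until it is at the notch.
- pivot_line (a point): point on the rod axis (the line about which the handle turns, along the barrel's y), 14 mm above the barrel's origin; fixed to the barrel, does not slide.
- knob (a point): centre of the red knob, a short drum 16 mm across and 16 mm long with its axis and flat ends along the barrel's y, 50 mm from the rod axis; the flat-sided brass shank below is 10 mm wide. Grasp it by the flat ends: it can turn between the fingers as the handle swings. When the handle is down the knob is beyond the case's front edge, with room below it for fingers.
- bolt (a joint): how far the bolt has been slid along the barrel's +y, in m; 0 drawn back, can go to 0.090; rubs with about 3 N and stays where it is left.
- handle (a joint): angle of the handle about the rod axis, rad: 0 upright, grows as the knob swings forward (barrel's -x) and down, 1.5 level and fully home. About 1 N at the knob turns it; stays where left. In the notch two sprung steel balls resist it from about 0.75 rad with 1 to 2 N more at the knob and snap behind it near home. Over 25 N between handle and keeper damages them.
- loupe: bystander: black eyeglass loupe, 34 mm across, 32 mm high, standing on the case; origin under its centre.
- oiler: bystander: small amber oil bottle, 28 mm across, 58 mm high, standing on the case; origin under its centre.
- wheel: bystander: brass toothed wheel, 46 mm across, 16 mm high with its hub, lying on the case; origin under its centre.
- notch_middle (a point): on the rod axis 58 mm (+y) from pivot_line: middle of the range where the notch may be. The brass keeper on the deck was set by hand and is not measured: its notch, a 14 mm gap in the front wall (28 mm high), has its centre within 20 mm either way along y. Right after it stands the end lug, 10 mm thick, 34 mm high above the case top: the upright handle touches it 2 mm past the notch centre.

How it is judged:
By the outcome, as a careful person would: the job done as asked, in the order asked, and still so for the second after the job is handed in, with the robot touching nothing.
It also fails if it takes over 48 s, if anything falls off the work surface, if the arm or the gripper's body presses on something with over 40 N, if the wrist force passes 120 N, or if a joint passes its speed limit or range.

## Working session

There is one attempt and no reset: what is moved stays moved. The work goes in short steps, Python scripts to look and compute and a tool call to move; the robot and the scene stay as the last step left them, time stands still between calls to the robot, and variables do not carry over. Pictures are saved under pics/ and viewed, and the job is handed in when it is done.

Besides the shell and the picture viewer there is one more tool, called after "Call:" in YAML: its name, and indented under it one key for each argument. apply_moves: Moves the arm, as the interface text tells. Shift numbers are shares of 0.3 m and turn numbers shares of 2 pi rad, none past 1 either way. Its arguments: {"type":"object","properties":{"motion":{"type":"array"},"force":{"type":"number"}},"required":["motion"]}

```bash
mkdir -p pics; ls
python3 - <<'E'
from cell import *
import cv2,pickle
s=read_state();print(s)
for n in ["scene","top","wrist"]:
    f=grab_frame(n); cv2.imwrite(f"pics/{n}0.png",f["frame"][:,:,::-1]); pickle.dump(f,open(f"{n}0.pkl","wb"))
    print(n,f["fx"],f["cx"],f["cy"],f["camera_from_world"].round(3).tolist())
    for t in ["knob","barrel","case","loupe","oiler","wheel"]:
        print(t,[(r["location"],r["confidence"]) for r in recognise(t,f)][:2])
E
```

```text
pics
{'clock': 0.0, 'qpos': array([-1.3634917 ,  0.4267086 ,  0.07384243,  1.6066352 , -0.03408539,
        1.11084848, -0.0670931 ]), 'dq': array([-0.00130369, -0.00038017,  0.00167887,  0.00057965, -0.00090917,
        0.00017185, -0.0020825 ]), 'effort': array([-1.18898071e-03, -9.49800396e+01,  3.76008555e+00, -4.63516974e+01,
        1.91564031e-02,  1.00205748e-02, -4.94673452e-05]), 'tool_pos': array([235.64088092, 632.06512387, 230.61354219]), 'orientation': array([-5.57493218e-01, -3.09159701e+00,  2.09556839e-03]), 'contact_force': array([-0.39264645,  0.1878016 ,  0.68024805]), 'wrist_torque': array([-0.03275357, -0.00475381,  0.01268654]), 'opening': 0.9975959504396871}
scene 429.3449508494108 323.28358671834474 202.7478039436691 [[-0.454, 0.891, 0.008, 262.414], [0.722, 0.374, -0.582, -439.848], [-0.522, -0.259, -0.813, 1115.487], [0.0, 0.0, 0.0, 1.0]]
knob []
barrel [([0.5561, 0.3933], 0.98)]
case [([0.5467, 0.5905], 0.81)]
loupe [([0.4398, 0.498], 0.9)]
oiler [([0.5044, 0.5942], 0.67)]
wheel [([0.5786, 0.6763], 0.64)]
top 473.0602256385252 324.05547546652264 205.38834955086674 [[-0.014, -0.999, -0.029, 61.546], [-0.994, 0.017, -0.112, 640.015], [0.113, 0.027, -0.993, 849.646], [0.0, 0.0, 0.0, 1.0]]
knob []
barrel [([0.5191, 0.6388], 0.67)]
case [([0.4794, 0.4698], 0.93)]
loupe [([0.5572, 0.4323], 0.5)]
oiler [([0.4806, 0.37], 0.77)]
wheel [([0.4145, 0.3638], 0.8)]
wrist 321.06959865360517 326.5774622904223 198.19834268418685 [[0.35, 0.937, 0.0, -675.911], [0.897, -0.335, 0.289, -37.231], [0.271, -0.101, -0.957, 379.087], [0.0, 0.0, 0.0, 1.0]]
knob []
barrel []
case []
loupe []
oiler []
wheel []
```

View pics/scene0.png

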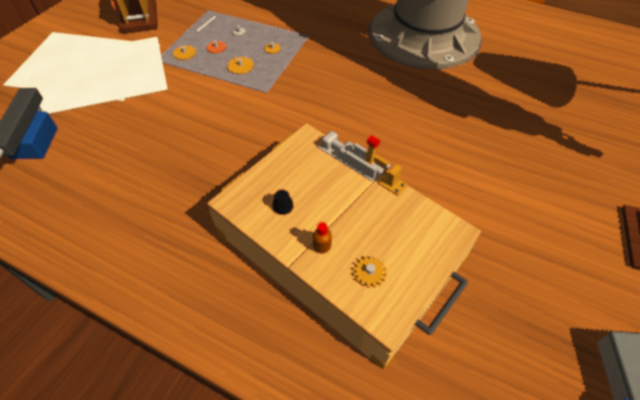

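View pics/top0.png

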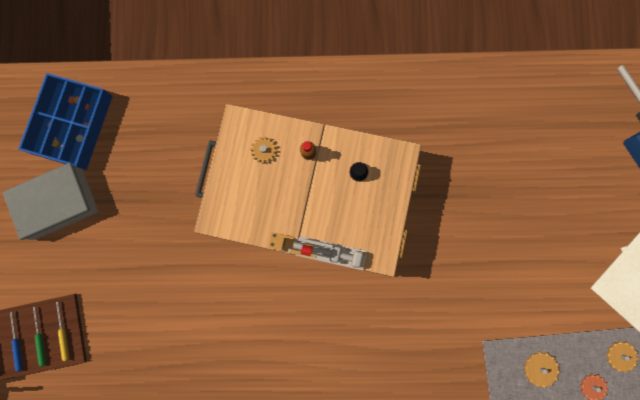

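```bash
cat > h.py <<'E'
import numpy as np,cv2,pickle
def cloud(f):
    z=f["range_z"].astype(float);v,u=np.mgrid[:400,:640]
    c=np.stack([(u-f["cx"])/f["fx"]*z,(v-f["cy"])/f["fy"]*z,z,np.ones_like(z)],-1)
    w=c@np.linalg.inv(f["camera_from_world"]).T
    w[z==0]=np.nan
    return w[...,:3]
def proj(f,p):
    c=f["camera_from_world"]@np.append(p,1);return np.array([f["fx"]*c[0]/c[2]+f["cx"],f["fy"]*c[1]/c[2]+f["cy"]])
E
python3 - <<'E'
from h import *
for n in ["top","scene"]:
    f=pickle.load(open(n+"0.pkl","rb"));w=cloud(f)
    m=(abs(w[...,2]-90)<6)
    m&=(w[...,0]>300)&(w[...,0]<900)&(abs(w[...,1])<300)
    nl,l,st,_=cv2.connectedComponentsWithStats(m.astype(np.uint8));k=1+np.argmax(st[1:,4]);m=l==k
    P=w[m];print(n,len(P),np.median(P[:,2]))
    r=cv2.minAreaRect(P[:,:2].astype(np.float32));print(r)
    hsv=cv2.cvtColor(f["frame"],cv2.COLOR_RGB2HSV)
    red=((hsv[...,0]<6)|(hsv[...,0]>174))&(hsv[...,1]>180)&(hsv[...,2]>90)
    red&=(w[...,2]>110)&(w[...,0]>300)
    nl,l,st,ce=cv2.connectedComponentsWithStats(red.astype(np.uint8))
    for i in range(1,nl): 
        if st[i,4]>5: print(ce[i],st[i,4],np.nanmedian(w[l==i],0),np.nanmax(w[l==i],0),np.nanmin(w[l==i],0))
    u,v=(307,251) if n=="top" else (365,160)
    im=f["frame"][v-50:v+50,u-65:u+65,::-1];cv2.imwrite(f"pics/{n}0z.png",cv2.resize(im,None,fx=6,fy=6,interpolation=2))
E
```

```text
top 25071 89.70963797177887
((666.5765991210938, 74.87925720214844), (366.2392883300781, 241.3203125), 76.70513153076172)
[306.50819672 145.70491803] 61 [728.71446279  76.81053222 147.08949598] [735.29332331  83.47842322 151.38560606] [722.20917773  70.37531828 128.77384447]
[306.23170732 249.95121951] 82 [555.68507736  77.82835347 160.43607261] [562.19759543  86.16879642 163.72492119] [549.30943065  69.75348819 156.9753482 ]
scene 28245 90.2043798132089
((669.0987548828125, 74.76718139648438), (366.6554870605469, 241.38739013671875), 76.75447082519531)
[373.23913043 141.05434783] 92 [562.82854739  79.11233471 159.16366231] [568.38312725  86.00958581 163.26711735] [554.18429162  69.67462482 149.51117474]
[322.02150538 228.51612903] 93 [735.9636983   77.53792517 147.39028252] [740.39902227  83.15658743 149.5125783 ] [727.49874599  70.84928313 135.13205453]
```

View pics/top0z.png

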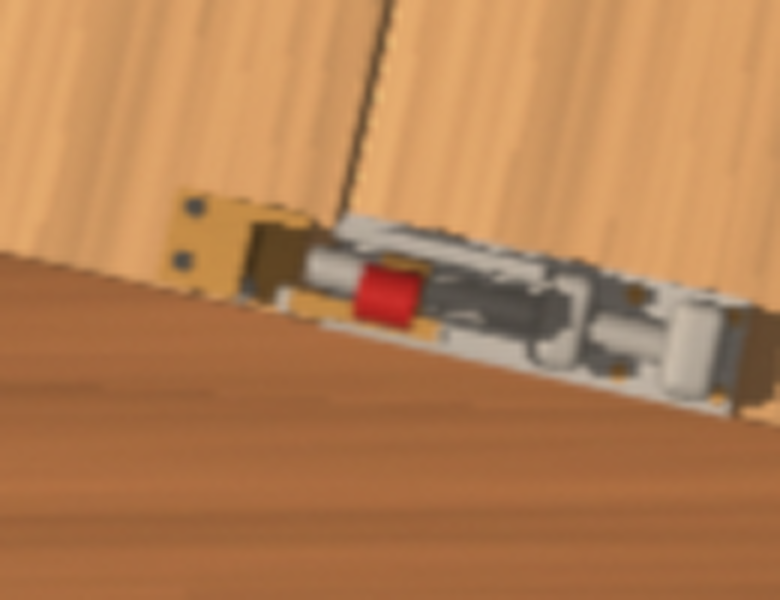

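View pics/scene0z.png

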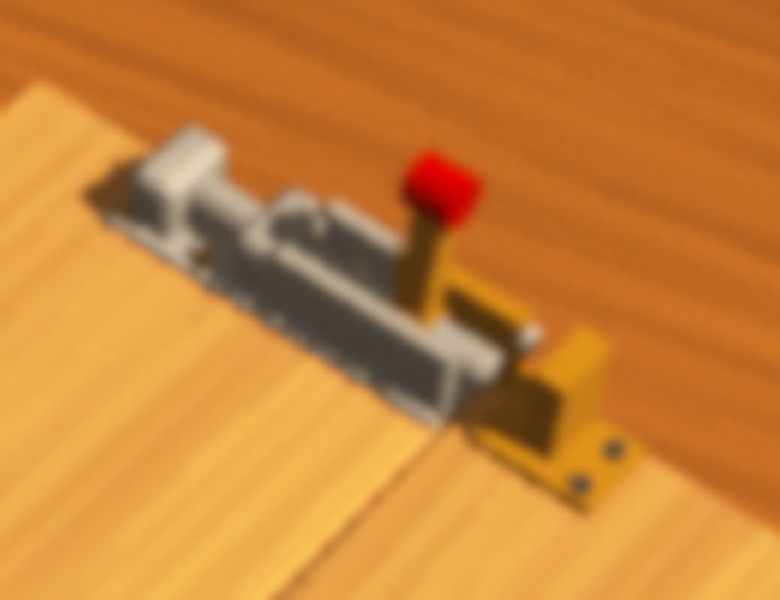

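```bash
cat >> h.py <<'E'
from scipy.spatial.transform import Rotation as Ro
def plan(s,pos,yaw):
    """pos target TCP, tool down with tool y along yaw dir; returns scaled shift/turn"""
    R0=Ro.from_rotvec(s["orientation"])
    ey=np.array([np.cos(yaw),np.sin(yaw),0]);ez=np.array([0,0,-1.]);ex=np.cross(ey,ez)
    R1=Ro.from_matrix(np.stack([ex,ey,ez],1))
    d=R0.inv().apply(np.array(pos)-s["tool_pos"]);t=(R0.inv()*R1).as_rotvec()
    return (d/300).round(4),(t/2/np.pi).round(4)
E
python3 - <<'E'
from h import *
from cell import *
f=pickle.load(open("wrist0.pkl","rb"));C=np.linalg.inv(f["camera_from_world"]);s=read_state()
print(C[:3,3], C[:3,3]-s["tool_pos"],Ro.from_rotvec(s["orientation"]).inv().apply(C[:3,3]-s["tool_pos"]))
yaw=np.deg2rad(76.7);ey=np.array([.230,.973]);ex=np.array([.973,-.230]);c0=np.array([668,75.])
for n in ["top","scene"]:
    g=pickle.load(open(n+"0.pkl","rb"));w=cloud(g);q=w[...,:2]-c0;X=q@ex;Y=q@ey
    m=(w[...,2]>112)&(X<-80)&(X>-135)&(abs(Y)<80)
    for a in range(-75,75,5):
        k=m&(Y>=a)&(Y<a+5)
        if k.sum(): print(n,a,k.sum(),"z",np.percentile(w[k][:,2],[50,100]).round(),"x",np.percentile(X[k],[0,50,100]).round())
print(plan(s,[540,85,260],yaw))
E
```

```text
[167.13011561 659.00856908 373.79696799] [-68.62993878  26.57447606 142.51623175] [  73.59404634    0.91229009 -142.51397004]
top -75 38 z [114. 117.] x [-119. -106.  -92.]
top -70 39 z [114. 117.] x [-118. -106.  -92.]
top -65 17 z [114. 120.] x [-118. -106.  -92.]
top -60 18 z [116. 118.] x [-119. -106.  -92.]
top -55 18 z [116. 119.] x [-118. -105.  -92.]
top -50 18 z [117. 119.] x [-119. -105.  -92.]
top -45 19 z [116. 119.] x [-119.  -96.  -91.]
top -40 17 z [116. 119.] x [-118.  -96.  -92.]
top -35 31 z [119. 164.] x [-119. -113.  -92.]
top -30 45 z [158. 164.] x [-119. -109.  -92.]
top -25 44 z [159. 163.] x [-119. -108.  -92.]
top -20 38 z [159. 163.] x [-119. -109.  -92.]
top -15 15 z [116. 119.] x [-118.  -96.  -92.]
top -10 21 z [118. 121.] x [-119. -114.  -92.]
top -5 16 z [118. 119.] x [-119. -115.  -93.]
top 0 10 z [118. 119.] x [-119. -117. -115.]
top 5 9 z [115. 118.] x [-119. -116. -114.]
top 15 7 z [114. 125.] x [-118. -115.  -98.]
top 20 46 z [123. 127.] x [-119. -109.  -99.]
top 25 39 z [124. 126.] x [-119. -108.  -98.]
top 30 3 z [124. 124.] x [-116. -107. -100.]
[... 393 characters left out ...]
scene -35 17 z [118. 163.] x [-110.  -91.  -88.]
scene -30 67 z [143. 163.] x [-113. -100.  -89.]
scene -25 88 z [139. 163.] x [-117. -101.  -88.]
scene -20 121 z [130. 163.] x [-116. -103.  -89.]
scene -15 54 z [119. 162.] x [-118. -109.  -87.]
scene -10 24 z [117. 119.] x [-116. -111.  -88.]
scene -5 26 z [116. 119.] x [-117. -111.  -89.]
scene 0 15 z [118. 120.] x [-116. -112. -110.]
scene 5 13 z [115. 119.] x [-116. -112. -110.]
scene 10 2 z [114. 114.] x [-112. -111. -110.]
scene 20 42 z [124. 126.] x [-116. -101.  -94.]
scene 25 46 z [124. 126.] x [-117. -102.  -94.]
scene 30 32 z [119. 125.] x [-117. -105.  -94.]
(array([-1.5877, -1.3556, -0.0957]), array([-0.    , -0.    , -0.0199]))
```

Call:
apply_moves:
  motion: [100,-0.8,-0.68,-0.05,0,0,-0.02,100,-0.8,-0.68,-0.05,0,0,-0.02,100,-0.8,-0.68,-0.05,0,0,-0.02,100,-0.8,-0.68,-0.05,0,0,-0.02,100,-0.8,-0.68,-0.05,0,0,-0.02,100,-0.8,-0.68,-0.05,0,0,-0.02,100,-0.8,-0.68,-0.05,0,0,-0.02,100,-0.8,-0.68,-0.05,0,0,-0.02]
  force: 20

```text
clock: 1.85
tool_pos: [390.9, 355.3, 246.9]
orientation: [0.369, 3.119, 0.001]
contact_force: [-0.7, 0.7, -0.0]
opening: 1.001
```

Run:
```python
from h import *
from cell import *
s=read_state();print(s["clock"],s["tool_pos"],s["orientation"],s["contact_force"]);print(plan(s,[540,85,260],np.deg2rad(76.7)))
```

```text
1.85 [390.92573578 355.29810507 246.87865684] [3.68830707e-01 3.11919065e+00 8.01215364e-04] [-0.68027837  0.70842281 -0.01623048]
(array([-0.6934, -0.7602, -0.0438]), array([ 0.0001,  0.0001, -0.0005]))
```

Call:
apply_moves:
  motion: [100,-0.693,-0.76,-0.044,0,0,0,100,-0.693,-0.76,-0.044,0,0,0,100,-0.693,-0.76,-0.044,0,0,0,100,-0.693,-0.76,-0.044,0,0,0,100,-0.693,-0.76,-0.044,0,0,0,100,-0.693,-0.76,-0.044,0,0,0,100,-0.693,-0.76,-0.044,0,0,0,100,-0.693,-0.76,-0.044,0,0,0,100,-0.693,-0.76,-0.044,0,0,0]

```text
clock: 2.75
tool_pos: [539.6, 87.0, 259.7]
orientation: [0.366, 3.12, 0.001]
contact_force: [0.5, 0.6, -0.0]
opening: 0.999
```

Run:
```python
from h import *
from cell import *
s=read_state();print(s["clock"],s["tool_pos"],s["orientation"],s["contact_force"]);
f=grab_frame("wrist");pickle.dump(f,open("wrist1.pkl","wb"));cv2.imwrite("pics/wrist1.png",f["frame"][:,:,::-1])
g=f;w=cloud(g)
hsv=cv2.cvtColor(f["frame"],cv2.COLOR_RGB2HSV)
red=((hsv[...,0]<6)|(hsv[...,0]>174))&(hsv[...,1]>180)&(hsv[...,2]>90)&(w[...,2]>140)&(w[...,2]<170)
print(red.sum(),np.median(w[red],0),np.percentile(w[red],[2,98],axis=0))
yaw=np.deg2rad(76.7);ey=np.array([.230,.973]);ex=np.array([.973,-.230]);c0=np.array([668,75.])
q=w[...,:2]-c0;X=q@ex;Y=q@ey
m=red&(w[...,2]>152);print("knob",np.percentile(X[m],[1,50,99]),np.percentile(Y[m],[1,50,99]))
m=(w[...,2]>121)&(w[...,2]<128)&(Y>5)&(Y<50)&(X<-85)&(X>-130);print("lug",m.sum(),np.percentile(X[m],[1,50,99]),np.percentile(Y[m],[1,50,99]))
```

```text
2.75 [539.60308347  87.01325655 259.72690277] [3.66199684e-01 3.12016473e+00 1.08992678e-03] [ 0.48134598  0.636764   -0.03637106]
329 [555.30499879  79.15608432 160.50967247] [[549.65956192  71.99564775 154.75053518]
 [563.14896637  86.95009958 162.78789564]]
knob [-115.68471475 -110.80147107 -102.70410183] [-28.74847374 -21.4416198  -14.16014911]
lug 263 [-117.38560438 -107.04264859  -95.80109498] [21.62547235 26.43056802 31.50335777]
```

View pics/wrist1.png

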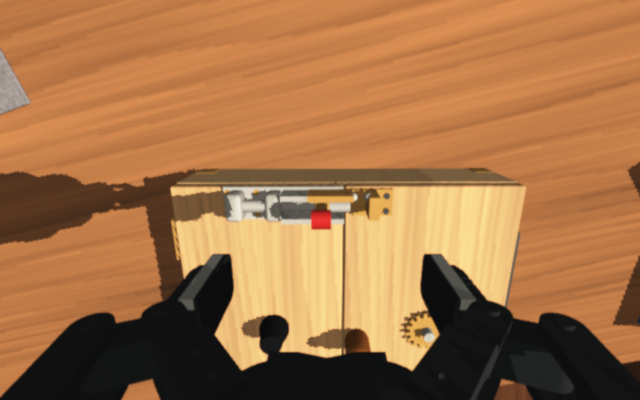

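Run:
```python
from h import *
from cell import *
s=read_state();print(plan(s,[557,79.2,133],np.deg2rad(76.7)))
```

```text
(array([-0.0631, -0.013 ,  0.4225]), array([ 0.0001, -0.    , -0.0001]))
```

Call:
apply_moves:
  motion: [60,-0.063,-0.013,0.1,0,0,0,60,-0.063,-0.013,0.2,0,0,0,60,-0.063,-0.013,0.3,0,0,0,60,-0.063,-0.013,0.36,0,0,0,60,-0.063,-0.013,0.4,0,0,0,60,-0.063,-0.013,0.422,0,0,0,60,-0.063,-0.013,0.422,0,0,0]

```text
clock: 3.5
tool_pos: [556.7, 80.0, 132.9]
orientation: [-0.363, -3.12, -0.001]
contact_force: [0.6, 0.5, 0.4]
opening: 0.601
```

Run:
```python
from h import *
from cell import *
s=read_state();print(s["clock"],s["tool_pos"],s["contact_force"],s["opening"])
for n in ["wrist","scene"]:
    f=grab_frame(n);pickle.dump(f,open(n+"2.pkl","wb"))
    im=f["frame"][...,::-1]
    p=proj(f,np.array([557,79,154])).astype(int);print(n,p)
    im=im[max(0,p[1]-75):p[1]+75,max(0,p[0]-100):p[0]+100];cv2.imwrite(f"pics/{n}2.png",cv2.resize(im,None,fx=4,fy=4,interpolation=2))
```

```text
3.5 [556.69229379  79.95547488 132.88356719] [0.6109507  0.48947608 0.40370124] 0.6005764029424325
wrist [322 281]
scene [374 140]
```

View pics/wrist2.png

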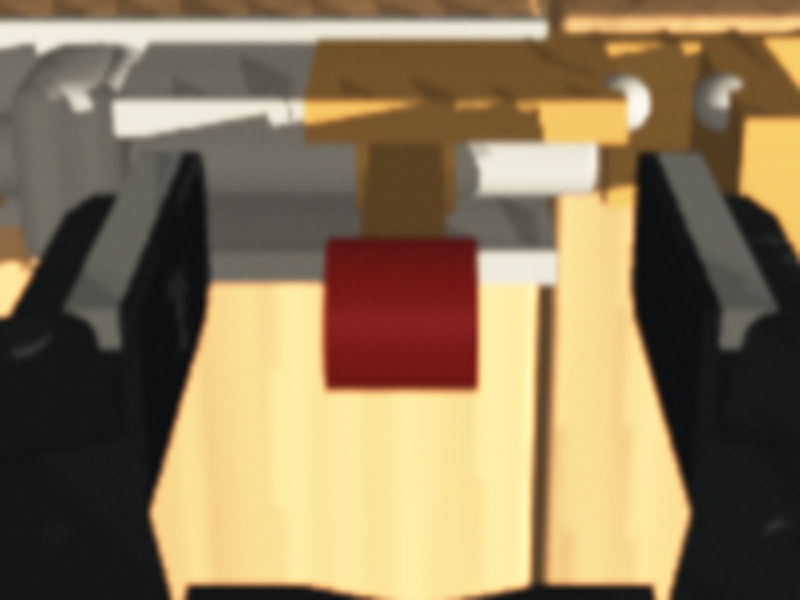

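View pics/scene2.png

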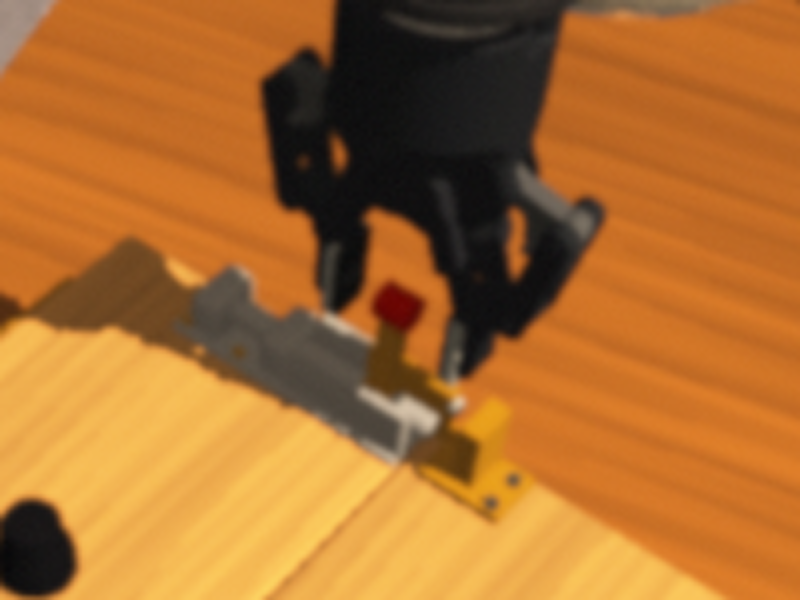

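Call:
apply_moves:
  motion: [60,0,-0.007,0,0,0,0,30,0,-0.007,0,0,0,0,22,0,-0.007,0,0,0,0,0,0,-0.007,0,0,0,0,0,0,-0.007,0,0,0,0,0,0,-0.007,0,0,0,0,0,0,-0.007,0,0,0,0,0,0,-0.007,0,0,0,0]
  force: 20

```text
clock: 4.4
tool_pos: [557.1, 77.7, 134.3]
orientation: [0.364, 3.119, 0.002]
contact_force: [-1.9, 0.2, 6.5]
opening: 0.179
```

```bash
cat > look.py <<'E'
import sys
from h import *
from cell import *
s=read_state();print(s["clock"],s["tool_pos"].round(2),s["contact_force"].round(2),s["wrist_torque"].round(2),s["opening"])
t=sys.argv[1]
ims=[]
for n in sys.argv[2:]:
    f=grab_frame(n);pickle.dump(f,open(n+t+".pkl","wb"))
    im=f["frame"][...,::-1]
    p=proj(f,s["tool_pos"]+[0,0,19]).astype(int);print(n,p)
    x=max(0,p[0]-64);y=max(0,p[1]-64);im=im[y:y+128,x:x+128];im=cv2.resize(im,(500,500),interpolation=2) if n!="wrist" else cv2.resize(im,(500,500),interpolation=2);ims.append(im[:, :400])
cv2.imwrite(f"pics/l{t}.png",np.hstack(ims))
E
python3 look.py 3 wrist scene
```

```text
4.4 [557.06  77.68 134.31] [-1.89  0.17  6.48] [-0.01  0.29  0.  ] 0.17897621392383345
wrist [324 277]
scene [373 140]
```

View pics/l3.png

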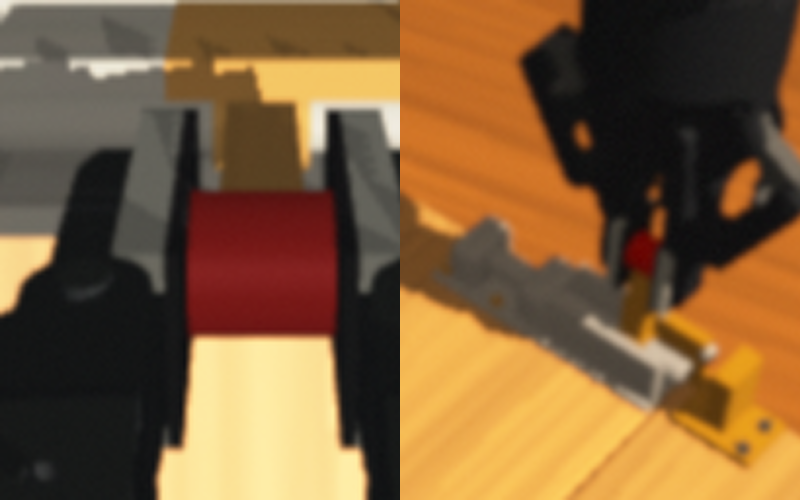

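Call:
apply_moves:
  motion: [0,0,0.015,0,0,0,0,0,0,0.03,0,0,0,0,0,0,0.045,0,0,0,0,0,0,0.06,0,0,0,0,0,0,0.075,0,0,0,0,0,0,0.09,0,0,0,0,0,0,0.1,0,0,0,0,0,0,0.1,0,0,0,0]

```text
clock: 5.3
tool_pos: [564.2, 107.7, 134.4]
orientation: [0.363, 3.119, 0.003]
contact_force: [0.0, 1.3, 2.7]
opening: 0.187
```

```bash
python3 look.py 4 wrist scene
```

```text
5.3 [564.16 107.66 134.39] [0.01 1.27 2.68] [ 0.32  0.11 -0.04] 0.18712766957309668
wrist [324 277]
scene [389 150]
```

View pics/l4.png

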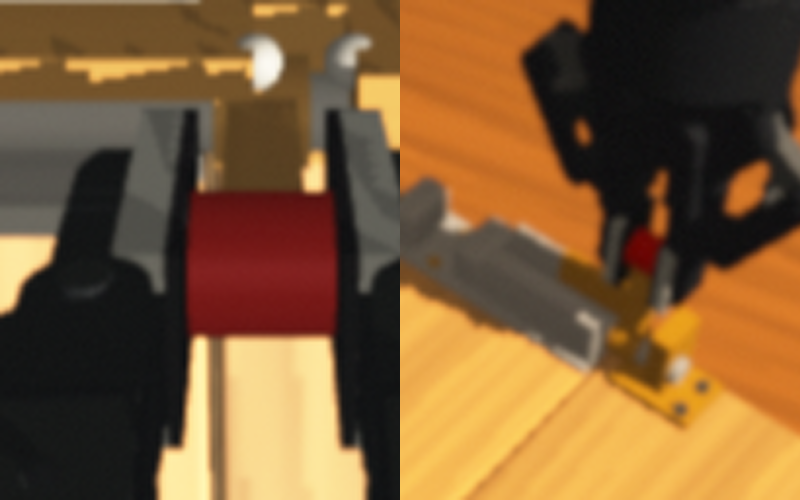

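Call:
apply_moves:
  motion: [0,0,0.005,0,0,0,0,0,0,0.01,0,0,0,0,0,0,0.015,0,0,0,0,0,0,0.018,0,0,0,0,0,0,0.018,0,0,0,0]

```text
clock: 5.9
tool_pos: [565.4, 112.9, 134.4]
orientation: [0.363, 3.119, 0.004]
contact_force: [-0.8, -1.6, 3.0]
opening: 0.18
```

Call:
apply_moves:
  motion: [0,0,0.003,0,0,0,0,0,0,0.003,0,0,0,0]

```text
clock: 6.1
tool_pos: [565.6, 113.9, 134.4]
orientation: [0.363, 3.119, 0.004]
contact_force: [-0.9, -1.5, 2.5]
opening: 0.18
```

Call:
apply_moves:
  motion: [0,0,0.003,0,0,0,0,0,0,0.003,0,0,0,0]

```text
clock: 6.3
tool_pos: [565.8, 114.9, 134.4]
orientation: [0.363, 3.119, 0.004]
contact_force: [-0.8, -2.8, 2.7]
opening: 0.182
```

Call:
apply_moves:
  motion: [0,0,0.003,0,0,0,0,0,0,0.003,0,0,0,0]

```text
clock: 6.5
tool_pos: [566.0, 115.5, 134.3]
orientation: [0.363, 3.119, 0.003]
contact_force: [-1.7, -4.0, 2.7]
opening: 0.182
```

```bash
python3 look.py 5 wrist scene
```

```text
6.5 [566.01 115.52 134.35] [-1.72 -4.02  2.73] [-0.82  0.42  0.01] 0.18203731283975716
wrist [324 277]
scene [393 152]
```

View pics/l5.png

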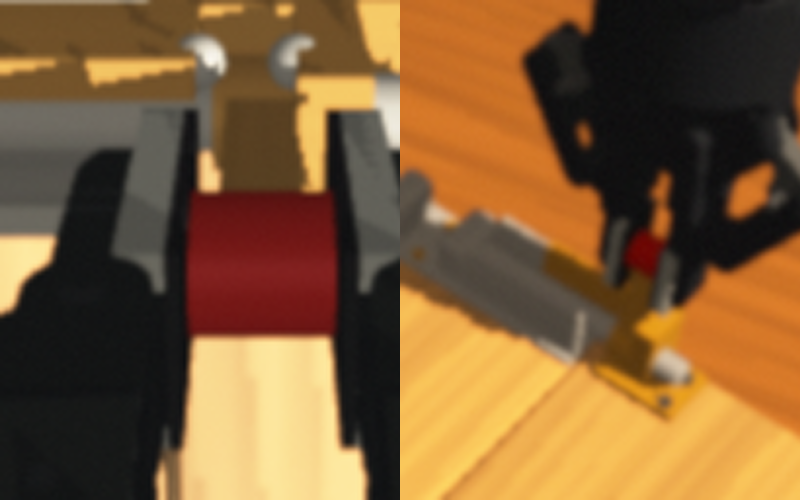

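Call:
apply_moves:
  motion: [0,0,0.003,0,0,0,0,0,0,0.003,0,0,0,0]

```text
clock: 6.8
tool_pos: [566.0, 115.7, 134.3]
orientation: [0.364, 3.119, 0.002]
contact_force: [-2.7, -8.8, 4.2]
opening: 0.18
```

Call:
apply_moves:
  motion: [0,0,-0.006,0,0,0,0,0,0,-0.007,0,0,0,0,0,0,-0.007,0,0,0,0]

```text
clock: 7.1
tool_pos: [565.7, 114.3, 134.4]
orientation: [0.363, 3.119, 0.003]
contact_force: [0.1, 2.4, 0.9]
opening: 0.185
```

```bash
python3 look.py 6 wrist scene
```

```text
7.1 [565.72 114.33 134.41] [0.1  2.43 0.89] [ 0.56 -0.08  0.03] 0.18500062787508972
wrist [324 277]
scene [393 152]
```

View pics/l6.png

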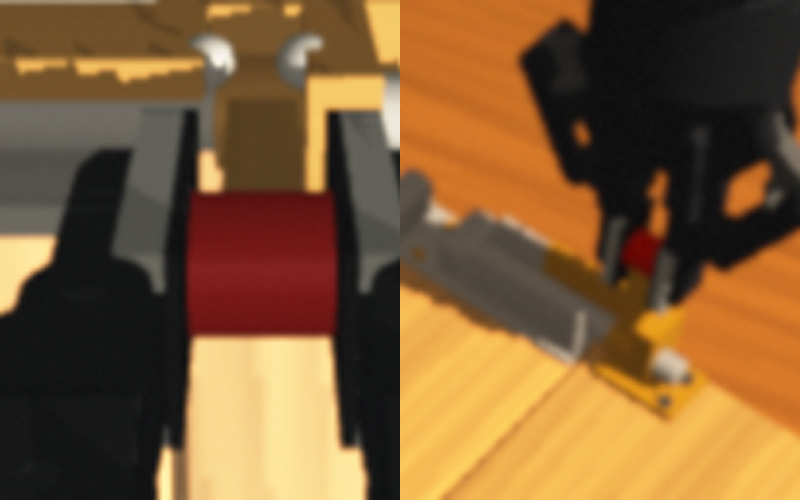

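Call:
apply_moves:
  motion: [0,0,-0.003,0,0,0,0,0,0.012,-0.003,0.001,0,0,0,0,0.025,-0.003,0.003,0,0,0,0,0.037,-0.003,0.006,0,0,0,0,0.049,-0.003,0.01,0,0,0,0,0.049,-0.003,0.01,0,0,0]

```text
clock: 7.8
tool_pos: [551.4, 116.8, 131.6]
orientation: [0.363, 3.118, 0.003]
contact_force: [2.3, 1.9, -0.2]
opening: 0.179
```

```bash
python3 look.py 7 wrist scene
```

```text
7.8 [551.41 116.79 131.59] [ 2.32  1.88 -0.18] [ 0.31 -0.9  -0.  ] 0.17929469382454832
wrist [324 277]
scene [397 148]
```

View pics/l7.png

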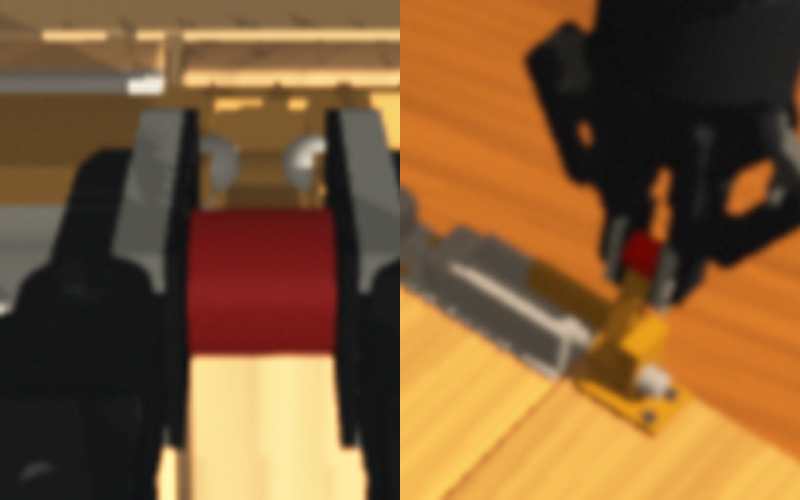

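Call:
apply_moves:
  motion: [0,0.012,0,0.005,0,0,0,0,0.024,0,0.0106,0,0,0,0,0.034,0,0.017,0,0,0,0,0.045,0,0.024,0,0,0,0,0.054,0,0.032,0,0,0,0,0.063,0,0.041,0,0,0,0,0.063,0,0.041,0,0,0]

```text
clock: 8.6
tool_pos: [532.4, 121.3, 118.9]
orientation: [0.363, 3.119, 0.003]
contact_force: [1.1, 2.1, 1.2]
opening: 0.179
```

```bash
python3 look.py 8 wrist scene
```

```text
8.6 [532.38 121.25 118.88] [1.14 2.1  1.16] [ 0.39 -0.61 -0.01] 0.17873508058600707
wrist [324 277]
scene [403 146]
```

View pics/l8.png

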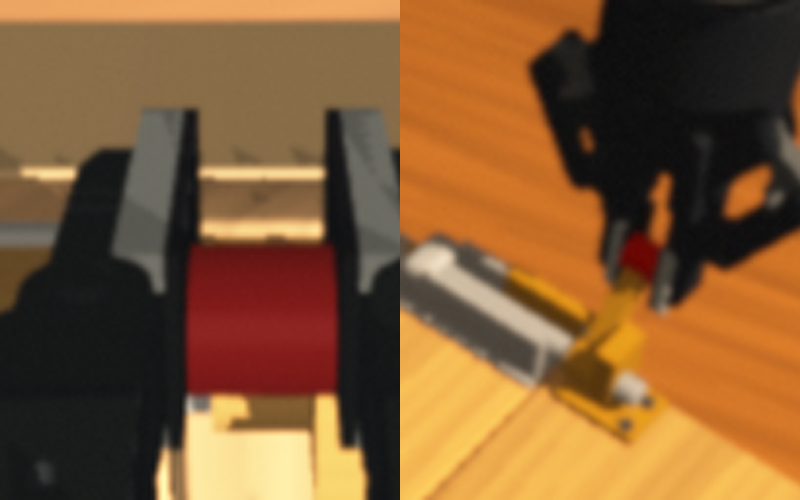

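```bash
cat > kn.py <<'E'
import sys
from h import *
ey=np.array([.230,.973]);ex=np.array([.973,-.230]);c0=np.array([668,75.])
for n in sys.argv[1:]:
    f=pickle.load(open(n+".pkl","rb"));w=cloud(f)
    hsv=cv2.cvtColor(f["frame"],cv2.COLOR_RGB2HSV)
    red=((hsv[...,0]<6)|(hsv[...,0]>174))&(hsv[...,1]>180)&(hsv[...,2]>50)
    q=w[...,:2]-c0;X=q@ex;Y=q@ey
    red&=(X<-80)&(X>-200)&(abs(Y)<60)
    A=np.stack([X[red],w[red][:,2]],1)
    from scipy.optimize import least_squares
    r=least_squares(lambda p:np.hypot(A[:,0]-p[0],A[:,1]-p[1])-8,[A[:,0].mean(),A[:,1].max()-8],loss="soft_l1")
    print(n,red.sum(),"circle X,Z",r.x.round(1),"Y",np.percentile(Y[red],[2,50,98]).round(1),"z",np.percentile(A[:,1],[2,98]).round(1),"X",np.percentile(A[:,0],[2,98]).round(1))
E
python3 kn.py top0 scene0 wrist1 wrist2 wrist3 wrist6 wrist7 wrist8 scene8
```

```text
top0 82 circle X,Z [-109.9  153.6] Y [-30.7 -23.4 -15.9] z [157.3 163.5] X [-116.2 -103.2]
scene0 93 circle X,Z [-107.3  153.8] Y [-29.3 -20.  -14.7] z [151.6 162.8] X [-111.   -98.8]
wrist1 340 circle X,Z [-107.6  153.7] Y [-28.6 -21.6 -14.2] z [138.1 162.8] X [-115.6 -102.8]
wrist2 1312 circle X,Z [-107.6  153.7] Y [-29.  -21.8 -14.6] z [153.2 162.4] X [-115.8 -103.8]
wrist3 1342 circle X,Z [-107.7  153.7] Y [-29.7 -21.9 -14.5] z [152.2 162.4] X [-115.9 -104.2]
wrist6 1342 circle X,Z [-107.7  153.7] Y [ 8.  15.7 23.1] z [152.5 162.5] X [-115.9 -104.1]
wrist7 1346 circle X,Z [-119.9  151.1] Y [ 7.  14.8 22.2] z [149.8 159.7] X [-128.1 -116.4]
wrist8 1413 circle X,Z [-136.6  141.2] Y [ 7.1 14.8 22.1] z [139.4 149.9] X [-144.9 -132.8]
scene8 79 circle X,Z [-136.   141.6] Y [ 6.1 13.  21.3] z [139.7 150. ] X [-139.5 -127.6]
```

Call:
apply_moves:
  motion: [30,0,0,0,0,0,0,30,0,0,0,0,0,0,30,-0.01,0,0,0,0,0,30,-0.018,0.003,-0.003,0,0,0,30,-0.018,0.003,-0.003,0,0,0,0,-0.018,0.003,-0.003,0,0,0,0,-0.018,0.003,-0.003,0,0,0,0,-0.018,0.003,-0.003,0,0,0,0,-0.018,0.003,-0.003,0,0,0]
  force: 20

```text
clock: 9.6
tool_pos: [538.0, 120.8, 119.9]
orientation: [0.363, 3.119, 0.003]
contact_force: [1.7, -1.8, 0.4]
opening: 0.181
```

```bash
python3 look.py 9 wrist scene; python3 kn.py wrist9
```

```text
9.6 [538.01 120.75 119.9 ] [ 1.69 -1.78  0.41] [-0.28 -0.23 -0.  ] 0.1809951279065627
wrist [324 277]
scene [401 148]
wrist9 1380 circle X,Z [-136.5  141.3] Y [ 8.  15.4 22.9] z [140.5 150. ] X [-144.7 -132.6]
```

View pics/l9.png

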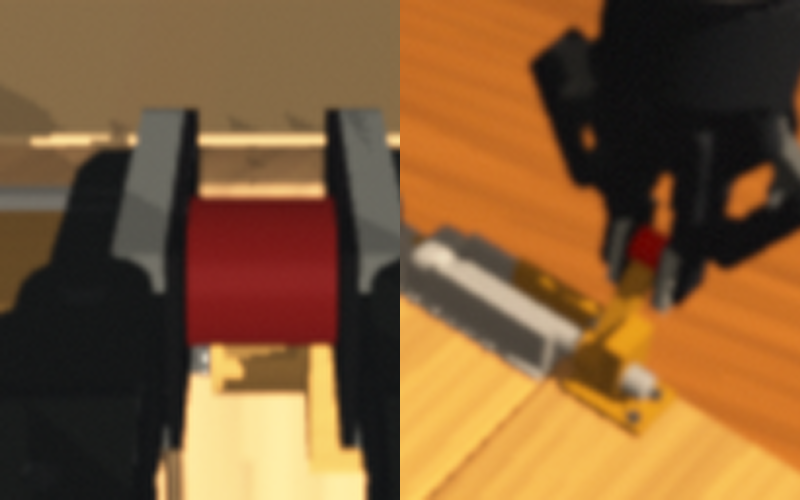

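Call:
apply_moves:
  motion: [0,0,-0.001,0,0,0,0,0,0.01,-0.001,0.01,0,0,0,0,0.019,-0.001,0.021,0,0,0,0,0.026,-0.001,0.031,0,0,0,0,0.033,-0.001,0.041,0,0,0,0,0.039,-0.001,0.052,0,0,0,0,0.044,-0.001,0.064,0,0,0,0,0.044,-0.001,0.064,0,0,0]
  force: 40

```text
clock: 10.5
tool_pos: [525.5, 123.6, 100.8]
orientation: [0.363, 3.118, 0.004]
contact_force: [0.9, -1.5, 4.1]
opening: 0.18
```

```bash
python3 look.py 10 wrist scene; python3 kn.py wrist10
```

```text
10.5 [525.55 123.64 100.84] [ 0.93 -1.45  4.06] [-0.38 -0.65  0.04] 0.17954066320578208
wrist [324 277]
scene [404 152]
wrist10 1452 circle X,Z [-147.5  127.3] Y [ 8.1 15.5 22.6] z [126.2 136. ] X [-155.7 -143.7]
```

View pics/l10.png

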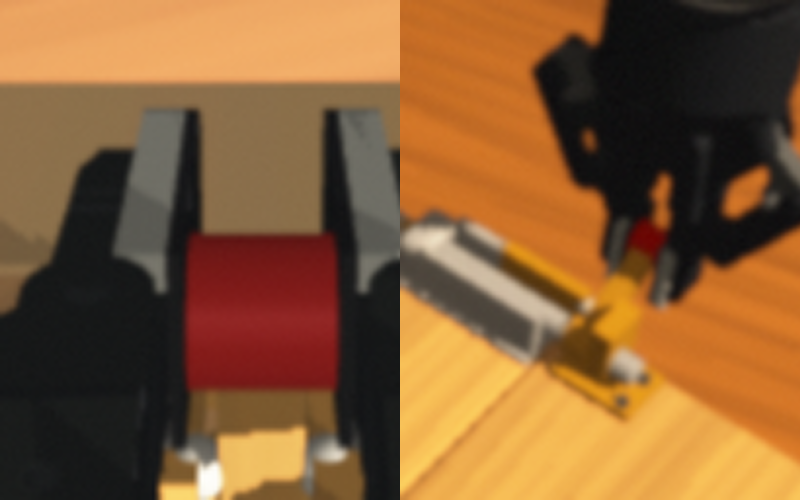

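Call:
apply_moves:
  motion: [35,0,0,0,0,0,0,35,0,0,0,0,0,0,35,0,0,0,0,0,0,35,-0.005,0,-0.08,0,0,0,35,-0.005,0,-0.16,0,0,0,0,-0.005,0,-0.16,0,0,0,0,-0.005,0,-0.16,0,0,0,0,-0.005,0,-0.16,0,0,0,0,-0.005,0,-0.16,0,0,0]
  force: 20

```text
clock: 11.5
tool_pos: [526.5, 123.1, 148.2]
orientation: [0.363, 3.119, 0.002]
contact_force: [0.6, -0.6, -1.5]
opening: 0.001
```

```bash
python3 look.py 11 wrist scene; python3 kn.py wrist11
```

```text
11.5 [526.45 123.08 148.16] [ 0.62 -0.64 -1.53] [ 0.02  0.05 -0.06] 0.0006390555932131291
wrist [324 277]
scene [408 131]
wrist11 355 circle X,Z [-160.7  135.1] Y [ 7.9 15.4 23. ] z [127.2 134.9] X [-155.8 -151.4]
```

View pics/l11.png

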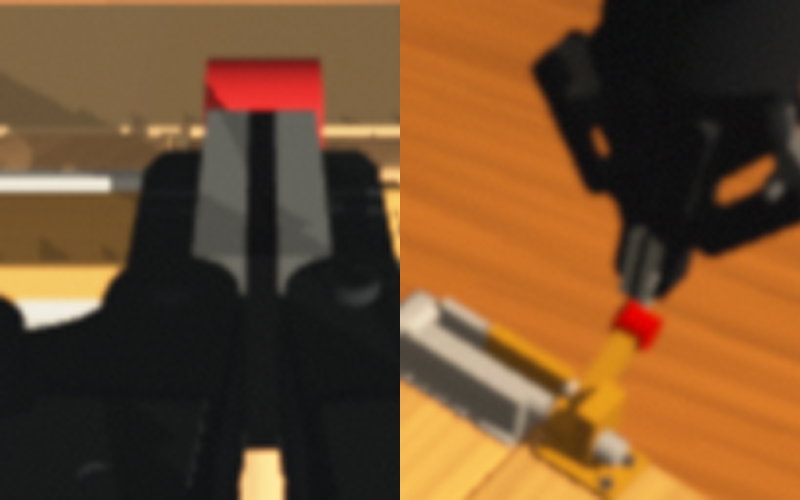

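Call:
apply_moves:
  motion: [0,0.002,0,0.02,0,0,0,0,0.003,0,0.035,0,0,0,0,0.004,0,0.045,0,0,0,0,0.005,0,0.055,0,0,0,0,0.007,0,0.065,0,0,0,0,0.008,0,0.075,0,0,0,0,0.008,0,0.075,0,0,0]

```text
clock: 12.3
tool_pos: [524.2, 123.6, 125.5]
orientation: [0.363, 3.119, 0.002]
contact_force: [0.5, 0.5, -0.3]
opening: -0.0
```

```bash
python3 look.py 12 wrist scene
```

```text
12.3 [524.22 123.59 125.46] [ 0.49  0.55 -0.27] [ 0.02 -0.02 -0.08] -0.0004949681358797125
wrist [324 277]
scene [407 141]
```

View pics/l12.png

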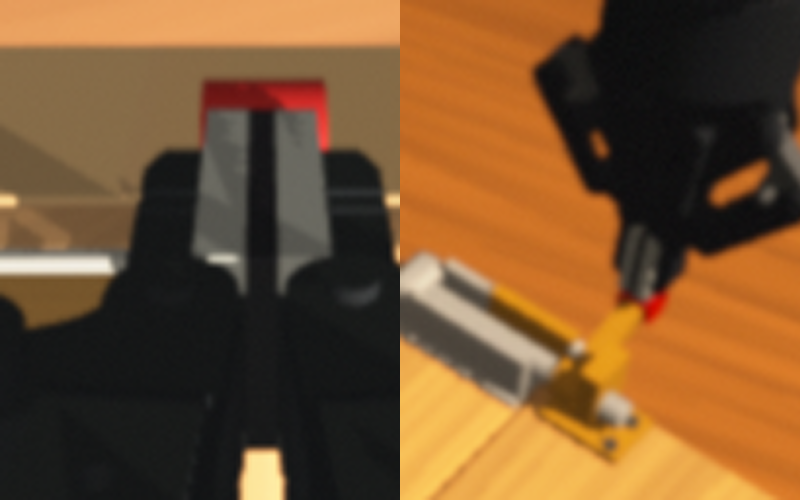

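Call:
apply_moves:
  motion: [0,0,0,0.007,0,0,0,0,0,0,0.014,0,0,0,0,0,0,0.021,0,0,0,0,0,0,0.026,0,0,0,0,0,0,0.026,0,0,0]

```text
clock: 12.9
tool_pos: [524.4, 123.6, 117.8]
orientation: [0.363, 3.119, 0.002]
contact_force: [-0.3, -0.4, -0.8]
opening: 0.002
```

Call:
apply_moves:
  motion: [0,0,0,0.004,0,0,0,0,0,0,0.004,0,0,0]

```text
clock: 13.1
tool_pos: [524.4, 123.5, 116.5]
orientation: [0.363, 3.119, 0.002]
contact_force: [0.2, 0.9, -1.6]
opening: 0.001
```

Call:
apply_moves:
  motion: [0,0,0,0.004,0,0,0,0,0,0,0.004,0,0,0]

```text
clock: 13.3
tool_pos: [524.5, 123.6, 115.3]
orientation: [0.363, 3.119, 0.002]
contact_force: [-0.3, 0.4, 4.0]
opening: 0.001
```

Call:
apply_moves:
  motion: [0,0,0,0.004,0,0,0,0,0,0,0.004,0,0,0]

```text
clock: 13.5
tool_pos: [524.5, 123.7, 114.6]
orientation: [0.363, 3.119, 0.003]
contact_force: [-4.4, -0.5, 13.7]
opening: 0.003
```

```bash
python3 look.py 13 wrist scene
```

```text
13.5 [524.48 123.66 114.56] [-4.38 -0.48 13.71] [-0.13  1.17  0.02] 0.003322658702831641
wrist [324 277]
scene [406 145]
```

View pics/l13.png

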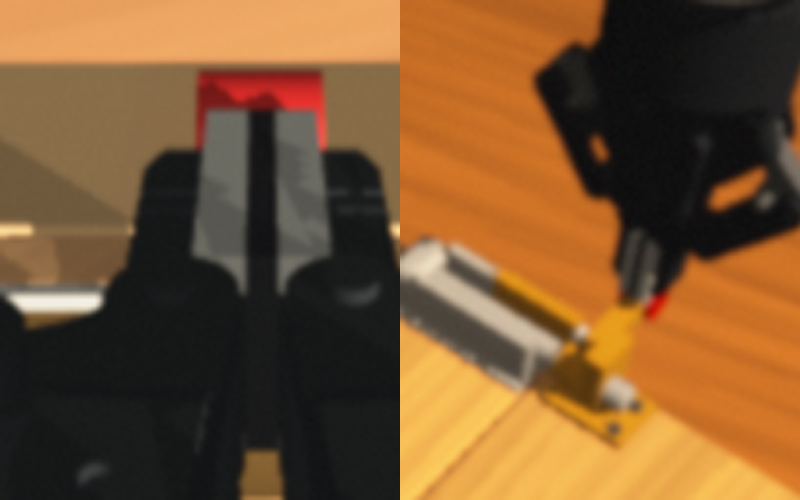

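Call:
apply_moves:
  motion: [0,0,0,-0.01,0,0,0,0,0,0,-0.06,0,0,0,0,0.05,0,-0.2,0,0,0,0,0.05,0,-0.35,0,0,0,0,0.05,0,-0.5,0,0,0,0,0.05,0,-0.5,0,0,0,0,0.05,0,-0.5,0,0,0]

```text
clock: 14.3
tool_pos: [510.0, 127.1, 265.5]
orientation: [0.363, 3.117, 0.005]
contact_force: [-0.1, -1.0, -0.6]
opening: -0.002
```

```bash
python3 - <<'E'
from h import *
from cell import *
s=read_state();print(s["clock"],s["tool_pos"],s["contact_force"])
ims=[]
for n in ["wrist","scene","top"]:
    f=grab_frame(n);pickle.dump(f,open(n+"14.pkl","wb"))
    p=proj(f,np.array([530,122,108])).astype(int);print(n,p)
    for t in ["loupe","oiler","wheel"] if n!="wrist" else []:
        r=recognise(t,f);print(t,[(x["location"],x["confidence"]) for x in r][:1])
    x,y=max(0,p[0]-50),max(0,p[1]-50);ims.append(cv2.resize(f["frame"][y:y+100,x:x+100,::-1],(266,266),interpolation=2) if n=="x" else cv2.resize(np.ascontiguousarray(f["frame"][y:y+100,x:x+100,::-1]),(266,266),interpolation=2))
cv2.imwrite("pics/l14.png",np.hstack(ims))
E
python3 kn.py wrist14 scene14 top14
```

```text
14.3 [509.96632341 127.10410783 265.52211745] [-0.12713518 -0.95964823 -0.6348047 ]
wrist [324 201]
scene [401 158]
loupe [([0.4422, 0.4945], 0.78)]
oiler [([0.5014, 0.5952], 0.69)]
wheel [([0.5763, 0.6813], 0.64)]
top [282 266]
loupe [([0.56, 0.4317], 0.61)]
oiler [([0.4784, 0.3665], 0.76)]
wheel [([0.4056, 0.3635], 0.93)]
wrist14 234 circle X,Z [-153.   107.5] Y [ 7.6 15.2 22. ] z [108.9 116.7] X [-160.8 -148.3]
scene14 51 circle X,Z [-152.3  107.2] Y [ 8.2 16.7 22. ] z [105.  116.3] X [-155.7 -146.2]
top14 49 circle X,Z [-153.7  122.5] Y [-26.3   9.1  17.9] z [110.6 458.8] X [-160.9 -135.5]
```

View pics/l14.png

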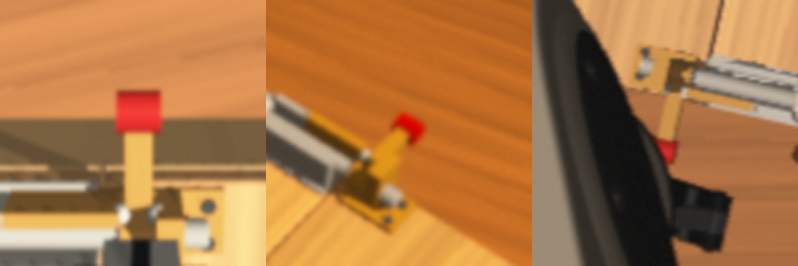

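```bash
python3 -c "
from cell import *
print(hand_in())"
```

```text
the job is handed in; nothing more can be done
None
```

The lid is locked: the bolt is across in the keeper and the handle is down in the notch, past the spring clip and fully home. I handed it in with the gripper clear, at about 15 s of the 48 s.

- **Slide:** I held the upright handle by the flat ends of its knob and slid the bolt about 38 mm. I felt the lug gently, about 9 N at the wrist, then backed off about 1.5 to 2 mm to the notch.
- **Swing and press:** The knob slipped a few mm between the fingers as the handle swung. I regrasped it once, then let go at about 1.09 rad and pressed it home from above with the fingers shut. It reached a firm stop, peaking at about 14 N at the wrist.
- **Handle check:** After letting go, the wrist and scene cameras both put the knob where 1.5 rad should be, within 1 mm. The top camera's reading was not usable because the arm blocked its view.
- **Lid check:** The loupe, oiler and wheel show where they were at the start. The top camera's wheel reading differs by about 6 pixels, but the scene camera's by only about 2, and the arm never went near it.

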